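# Torches back in their tubes by the door

### The arm

A 7-joint arm with a two-finger parallel gripper is mounted at the origin on the work surface. World frame = base frame: x ahead of the robot, y to its left, z up, the work surface at z = 0. Lengths are in m, angles in rad, forces in N, time in s.
With the tool pointing down it reaches from about 0.425 to 0.925 m from the base axis. Payload 6.8 kg.
Tool frame: the origin (TCP) lies midway between the tips of the shut fingers; the grasp point (between the pads) lies r.grasp_offset behind it (r.grasp_offset is the distance from the TCP to the grasp point, in m); z points along the fingers, y is the direction in which the jaws open and shut (so a half turn about z gives the same grasp; the last joint's range is limited). The gripper opens to 85 mm and grips with 20 to 120 N. Pads are 22 mm wide; open, the fingers measure 114 mm over their backs; the gripper's body (76 mm by 85 mm) begins 54 mm behind the grasp point. The pads swing forward as they close: fully open they stand 13 mm farther back than shut.
Start: joints at [-1.214, 0.477, 0.022, 1.555, -0.011, 1.109, -0.083], TCP at [0.303, 0.603, 0.231] pointing down, gripper open.
Joint ranges: [-2.96, 2.96], [-0.34, 2.1], [-1.41, 1.46], [0.24, 2.44], [-1.37, 4.51], [0.17, 1.92], [-2.96, 2.96]. Speed limits (rad/s): [2.39, 2.39, 3.14, 3.14, 3.14, 3.14, 3.14].

### API

Orientations are given as a rotation vector (axis times angle).
In Python, from bench import r gives the robot as it stands. The module is installed in compiled form; this text tells all that it offers.
- The arm moves only by the tool send_rows, never from a script. Its argument "moves" is one flat list of numbers, 4 for each row, row after row: the shift along the tool's x, y, z in mm, then the turn about the tool's z in degrees. A call has 1 to 8 rows; each row is the pose to reach, as a shift and turn from the pose commanded when the call began, along the tool's axes at that moment; what a row does not reach only later rows make up. A row lasts 1/8 s, in which the tool goes at most 62.5 mm and 10.7 degrees, less where a joint would pass 70% of its speed; a pose out of reach is approached as far as the arm can. A call with a gripper value outside its range is refused whole. "hand" is the closure, from 0 (fully open) to 1 (shut), set as the call begins (left out, the last holds). The fingers move at their own pace and stop on an object; "newtons" is the grip in N (left out, the last holds). Time passes only in rows, so rows that repeat a pose let the fingers close. It gives the time, the measured TCP pose, the force and the opening at its end, in the units of the state.
- r.get_obs(): the state, without advancing time (a new reading comes with each control period).
- r.grab_frame(name): name is "side" or "top"; returns a dict with "img" (420x560x3 uint8, red, green, blue), "mtx" (3x3 intrinsics, pixels), "world_to_cam" (4x4, takes a point from world to camera coordinates). Camera axes: x right, y up, looking along -z (the intrinsics and any distortion apply to the point x, -y, -z); pixel columns grow to the right and rows downward; lengths in m; the calibration is good to about 2 mm. A picture is of the moment at which its call begins. There is no depth.
- r.hand_in(): hands the job in, once; it reports no verdict.
The state is a dict: "clock": time; "joints": joint angles; "qvel": joint speeds; "tau": joint torques, N m; "tcp_pos": TCP position; "orientation": TCP orientation; "contact_force": force on the tool from outside, world axes, zero at the start; "moment": the same for the moment, N m; "grip_width": finger opening in m.
Only numpy, scipy, OpenCV 4.12 (cv2) and the standard library are available. Lean on these libraries where they do the work, as an engineer would, in place of code of your own. Each camera call takes 0.05 s, during which the arm holds its last target.

### The job

The power is back, so put our two pocket torches away: drop the yellow one and the red one, lens up, into the white twin-tube holder, one in each tube (either way round), all the way down. The green torch is the neighbour's: leave it standing where it is.

Things in the scene. Friction and masses are not known exactly. Their poses are not given: they have to be found in the camera images.
- torch_yellow: Yellow pocket torch, a straight round barrel 36 mm in diameter and 150 mm tall, 0.16 kg, standing loose on its flat tail with the white lens on top. Origin at the centre of the tail end; its z axis runs along the barrel to the lens. It may be gripped anywhere on the barrel, from any side.
- torch_red: Red pocket torch, otherwise the same as the yellow one: 36 mm in diameter, 150 mm tall, origin at the centre of the tail end, z towards the lens.
- torch_green: Green pocket torch, same shape and size (36 by 150 mm, origin at the centre of the tail end, z towards the lens), standing at least 100 mm from the others; leave it. The rest of the table's things stand clear of torches and holder: beyond them or to the sides, all under 125 mm tall but the 230 mm navy flask at the far left.
- holder: Fixed holder: dark foot plate 110 (x) by 200 (y) by 6 mm with two upright white tubes open at the top, 58 mm inside, 64 mm outside diameter, their axes 50 mm to either side of the origin along the holder's y. Rims 70 mm and inner floors 6 mm above the table. Origin: centre of the plate's underside, z up. Yaw within 25 degrees of the robot's axes. A seated torch stands 86 mm above the rim.
Things that resemble listed ones, but are neither listed nor needed, are in the scene too. There is more than one size of the torch_yellow; the job needs the smaller. Of the things that look like the torch_red, take the one that is farthest to the robot's right at the start.

How it is judged:
By the outcome, as a careful person would: the job done as asked, in the order asked, and still so for the second after the job is handed in, with the robot touching nothing.
It also fails if it takes over 64 s, if anything falls off the work surface, if the arm or the gripper's body presses on something with over 40 N, if the wrist force passes 120 N, or if a joint passes its speed limit or range.

## Working session

There is one attempt and no reset: what is moved stays moved. The work goes in short steps, Python scripts to look and compute and a tool call to move; the robot and the scene stay as the last step left them, time stands still between calls to the robot, and variables do not carry over. Pictures are saved under pics/ and viewed, and the job is handed in when it is done.

Besides the shell and the picture viewer there is one more tool, called in YAML: its name, and indented under it one key for each argument. send_rows: Moves the arm, as the interface text tells. Its arguments: {"type":"object","properties":{"moves":{"type":"array"},"hand":{"type":"number"},"newtons":{"type":"number"}},"required":["moves"]}

```bash
mkdir -p pics; python3 - <<'E'
from bench import r
import cv2,pickle
o=r.get_obs();print(o, r.grasp_offset)
for n in("side","top"):
    f=r.grab_frame(n);pickle.dump(f,open(n+"0.pkl","wb"));cv2.imwrite(f"pics/{n}0.png",f["img"][:,:,::-1]);print(f["mtx"],f["world_to_cam"],[k for k in f])
E
```

```text
{'clock': 0.0, 'joints': array([-1.21413815,  0.47777403,  0.0223446 ,  1.55643876, -0.01147945,
        1.10931572, -0.08310859]), 'qvel': array([ 5.45237819e-05,  1.07605941e-03,  5.59351170e-04, -9.26311247e-04,
        3.24827787e-04,  7.99172731e-04, -1.32567767e-03]), 'tau': array([ 2.89187774e-04, -5.96460736e+01,  1.60792127e+00, -2.81185609e+01,
        1.24412833e-02,  9.37627105e-03,  4.05342030e-05]), 'tcp_pos': array([0.30229656, 0.60286548, 0.23034867]), 'orientation': array([-7.23399052e-01, -3.05689828e+00,  2.80845985e-03]), 'contact_force': array([ 0.15153413, -0.60398382,  0.59511774]), 'moment': array([-0.01577563,  0.01158087, -0.02058283]), 'grip_width': 0.08536515415085924} 0.0187
[[524.83391131   0.         271.40864708]
 [  0.         524.83391131 201.54449705]
 [  0.           0.           1.        ]] [[ 0.71574731 -0.69807181  0.02003845 -0.37570383]
 [ 0.34757027  0.38096495  0.85677337 -0.2298334 ]
 [-0.60572329 -0.60626847  0.51530364 -0.82754406]
 [ 0.          0.          0.          1.        ]] ['img', 'mtx', 'world_to_cam']
[[417.81082186   0.         279.79924646]
 [  0.         417.81082186 209.26478621]
 [  0.           0.           1.        ]] [[ 0.01741238 -0.99984781  0.00107686 -0.01946463]
 [ 0.98942829  0.01738599  0.14397701 -0.5302744 ]
 [-0.14397382 -0.0014415   0.98958045 -0.69104831]
 [ 0.          0.          0.          1.        ]] ['img', 'mtx', 'world_to_cam']
```

View pics/side0.png

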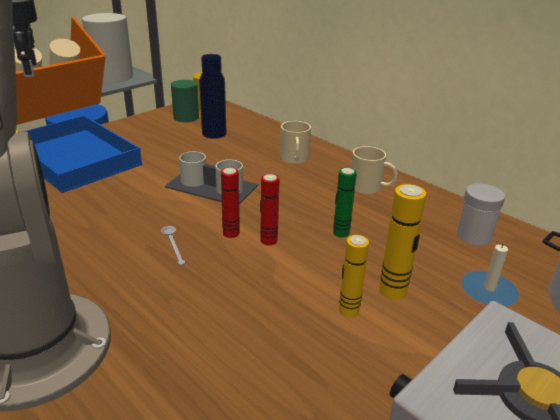

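View pics/top0.png

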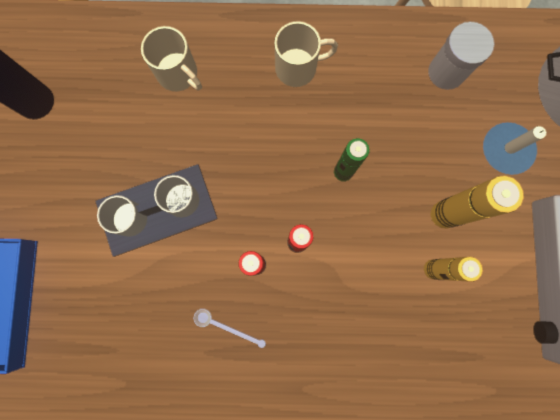

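```bash
cat > h.py <<'E'
import numpy as np,cv2,pickle
def load(n): return pickle.load(open(n,"rb"))
def ray(f,u,v):
    M=f["world_to_cam"];R=M[:3,:3];t=M[:3,3];d=np.linalg.inv(f["mtx"])@[u,v,1];d=R.T@(d*[1,-1,-1]);return -R.T@t,d
def at(f,u,v,z):
    c,d=ray(f,u,v);return c+d*(z-c[2])/d[2]
def proj(f,p):
    p=np.atleast_2d(p);M=f["world_to_cam"];q=p@M[:3,:3].T+M[:3,3];q=q*[1,-1,-1];q=q@f["mtx"].T;return q[:,:2]/q[:,2:]
E
python3 - <<'E'
from h import *
t=load("top0.pkl");s=load("side0.pkl")
print(ray(t,0,0)[0],ray(s,0,0)[0])
for n,u,v,z in [("redL",251,264,.15),("redR",301,237,.15),("yel",469,269,.15),("big",504,194,.2),("green",357,150,.15),("tubeA",116,216,.07),("tubeB",174,195,.07)]:
    p=at(t,u,v,z);print(n,p,proj(s,p),np.hypot(*p[:2]))
def crop(f,x0,y0,x1,y1,k): return cv2.resize(f["img"][y0:y1,x0:x1,::-1],None,fx=k,fy=k,interpolation=cv2.INTER_CUBIC)
cv2.imwrite("pics/c1.png",crop(t,85,150,335,300,3))
cv2.imwrite("pics/c2.png",crop(s,150,140,450,330,2.6))
cv2.imwrite("pics/c3.png",crop(t,410,160,560,300,4))
E
```

```text
[ 0.42551456 -0.01123847  0.76021617] [-0.15247045 -0.67642365  0.63088013]
redL [0.43347342 0.02995562 0.15      ] [[228.97709474 170.61512531]] 0.43450724182188083
redR [ 0.47387392 -0.04205051  0.15      ] [[269.2456949  176.97423068]] 0.4757359926087156
yel [ 0.43179898 -0.28550863  0.15      ] [[356.30428621 239.09410539]] 0.5176538802516683
big [ 0.53341082 -0.31559406  0.2       ] [[412.63054733 197.44465815]] 0.6197795669733757
green [ 0.60659561 -0.12512429  0.15      ] [[346.37766876 170.38688958]] 0.6193660618764087
tubeA [0.50981423 0.26221449 0.07      ] [[191.19990187 156.85227752]] 0.5732948515713694
tubeB [0.54699008 0.16761203 0.07      ] [[228.63046465 165.49046449]] 0.5720943459939425
```

View pics/c1.png

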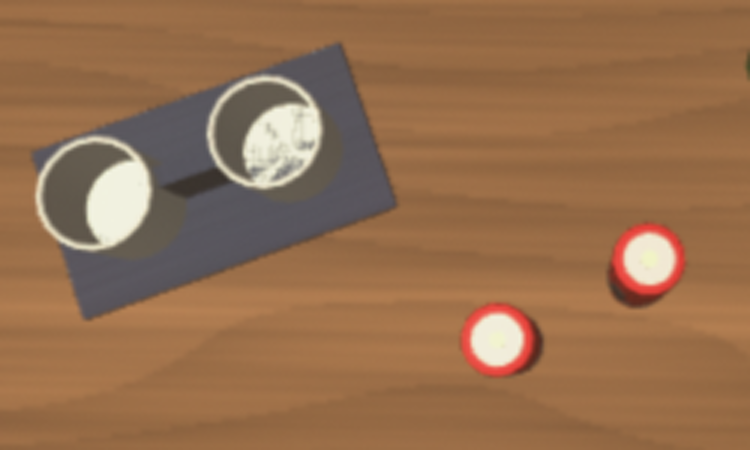

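View pics/c2.png

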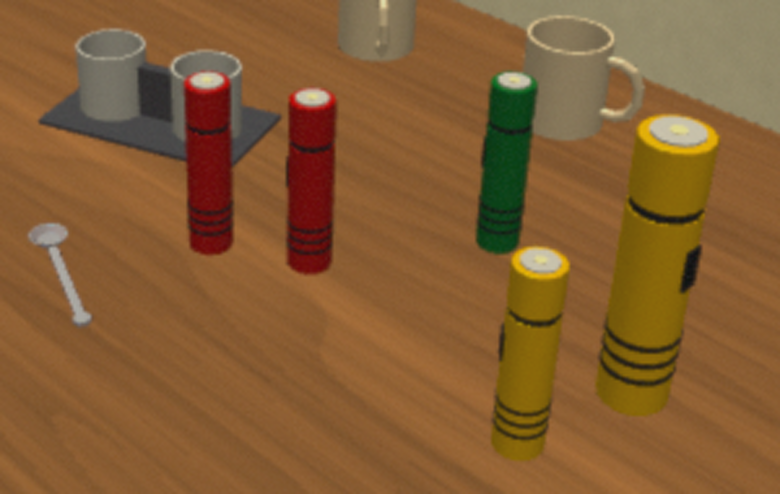

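View pics/c3.png

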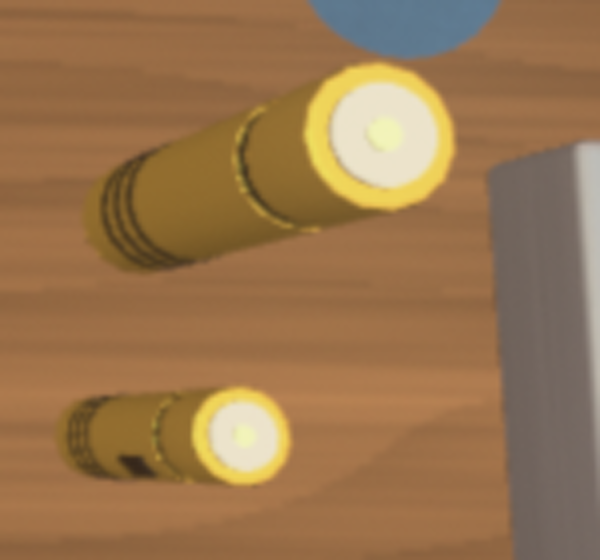

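Both pictures agree to about 2 px.
- **Red:** there are two at top view px (251,264) and (301,237). The one farthest to the robot's right is (301,237), at y=-0.042.
- **Yellow:** there is a small one at px (469,269) and a big one at px (504,194). The small one is the 36×150 torch: its z=0.15 lens reprojects onto the side image, and its lens is visibly smaller in the crop.
- **Tubes:** they are at px (117,215) and (173,194), 0.10 m apart as given.

I start with yellow.

```bash
cat >> h.py <<'E'
from scipy.spatial.transform import Rotation as Ro
def plan(o,wps,yaw=None):
    R=Ro.from_rotvec(o["orientation"]).as_matrix();p=o["tcp_pos"]
    print("pos",p.round(4),"jaw deg",np.degrees(np.arctan2(R[1,1],R[0,1])).round(1),"t",o["clock"],"w",o["grip_width"])
    for w in wps: print(w,((np.array(w)-p)@R*1000).round(1))
E
python3 - <<'E'
from h import *
from bench import r
t=load("top0.pkl")
for u,v in [(116.7,214.7),(173.3,193.7)]: print(at(t,u,v,.07))
for u,v in [(410+242/4,160+437/4)]: print("Y",at(t,u,v,.15))
for u,v in [(85+648/3,150+259/3)]: print("R",at(t,u,v,.15))
plan(r.get_obs(),[(.46,.20,.25),(.47,-.1,.25),(.432,-.286,.25)])
E
```

```text
[0.51201504 0.26121045 0.07      ]
[0.54918303 0.16890543 0.07      ]
Y [ 0.43147847 -0.28766183  0.15      ]
R [ 0.47484952 -0.04204065  0.15      ]
pos [0.3023 0.6029 0.2304] jaw deg 63.4 t 0.1 w 0.08554723842028991
(0.46, 0.2, 0.25) [-321.5 -289.5  -19.1]
(0.47, -0.1, 0.25) [-464.9 -553.2  -18.6]
(0.432, -0.286, 0.25) [-514.3 -736.5  -18.3]
```

send_rows:
  moves: [-40, -36, -19, 0, -80, -72, -19, 0, -120, -108, -19, 0, -160, -144, -19, 0, -200, -180, -19, 0, -240, -216, -19, 0, -280, -252, -19, 0, -320, -290, -19, 0]
  hand: 0
  newtons: 50

```text
clock: 1.1
tcp_pos: [0.4589, 0.199, 0.2502]
orientation: [-0.723, -3.057, 0.0]
contact_force: [0.9, 0.3, 1.1]
grip_width: 0.0854
```

send_rows:
  moves: [-24, -44, 0, 0, -48, -88, 0, 0, -72, -132, 0, 0, -96, -176, 0, 0, -120, -220, 0, 0, -144, -264, 0, 0, -164, -330, 0, 0, -180, -380, 0, 0]

```text
clock: 2.1
tcp_pos: [0.4485, -0.2214, 0.2502]
orientation: [0.723, 3.057, 0.0]
contact_force: [0.0, -0.4, 0.1]
grip_width: 0.0854
```

```bash
python3 - <<'E'
from h import *
from bench import r
o=r.get_obs();print(o["joints"].round(2))
plan(o,[(.4315,-.287,.25),(.4315,-.287,.098)])
E
```

```text
[-0.14  0.17  0.54  1.97 -0.1   1.02  1.55]
pos [ 0.4485 -0.2214  0.2502] jaw deg 63.4 t 2.1 w 0.08535972928423136
(0.4315, -0.287, 0.25) [-14.2 -66.3   0.2]
(0.4315, -0.287, 0.098) [-14.2 -66.3 152.2]
```

send_rows:
  moves: [-7, -33, 0, 0, -14, -66, 0, 0, -14, -66, 30, 0, -14, -66, 60, 0, -14, -66, 60, 0]

```text
clock: 2.72
tcp_pos: [0.4304, -0.284, 0.1884]
orientation: [-0.723, -3.052, -0.001]
contact_force: [0.4, 0.4, -0.5]
grip_width: 0.0854
```

```bash
python3 - <<'E'
from h import *
from bench import r
plan(r.get_obs(),[(.4315,-.287,.098)])
t=r.grab_frame("top");s=r.grab_frame("side")
a=np.hstack([t["img"][160:360,380:560],s["img"][130:330,290:470]])
cv2.imwrite("pics/p1.png",cv2.resize(a[:,:,::-1],None,fx=2.2,fy=2.2))
E
```

```text
pos [ 0.4304 -0.284   0.1884] jaw deg 63.4 t 2.725 w 0.08544447577849147
(0.4315, -0.287, 0.098) [-2.8 -2.1 90.4]
```

View pics/p1.png

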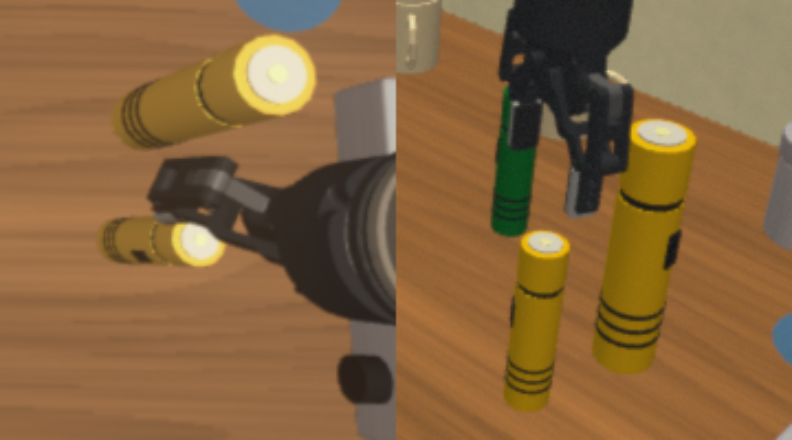

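```bash
python3 - <<'E'
from h import *
t=load("top0.pkl");s=load("side0.pkl")
y=np.array([.448,.894,0])
for h in (.043,0,-.043):
    p=np.array([.4304,-.284,.2])+y*h; print(h,proj(t,p),proj(s,p))
# big torch height
pt=(410+383/4,160+135/4); 
for z in (.18,.19,.2,.21,.22): print(z,at(t,*pt,z),proj(s,at(t,*pt,z)), 150+677/2.6,140+130/2.6)
E
```

```text
0.043 [[455.23744963 254.85750851]] [[346.64895291 198.90657729]]
0 [[484.83094986 269.95036215]] [[358.30825595 212.56948966]]
-0.043 [[514.72785234 285.19795267]] [[371.01579947 227.46077887]]
0.18 [ 0.5376653  -0.32895288  0.18      ] [[419.14195206 210.11294984]] 410.38461538461536 190.0
0.19 [ 0.53573239 -0.32347708  0.19      ] [[416.59738958 204.03721568]] 410.38461538461536 190.0
0.2 [ 0.53379948 -0.31800129  0.2       ] [[414.03494695 197.91878849]] 410.38461538461536 190.0
0.21 [ 0.53186656 -0.31252549  0.21      ] [[411.45443504 191.75721668]] 410.38461538461536 190.0
0.22 [ 0.52993365 -0.3070497   0.22      ] [[408.85566204 185.55204228]] 410.38461538461536 190.0
```

Fingertips project where expected on both sides of the small yellow torch (side px about (371,227) and (347,199)). Descending to grip it.

send_rows:
  moves: [-3, -2, 30, 0, -3, -2, 60, 0, -3, -2, 89, 0, -3, -2, 89, 0]

```text
clock: 3.32
tcp_pos: [0.4336, -0.2876, 0.101]
orientation: [-0.723, -3.055, -0.001]
contact_force: [-0.4, -0.3, 0.3]
grip_width: 0.0855
```

send_rows:
  moves: [0, 0, 0, 0, 0, 0, 0, 0, 0, 0, 0, 0, 0, 0, 0, 0, 0, 0, 0, 0, 0, 0, 0, 0]
  hand: 1
  newtons: 50

```text
clock: 4.08
tcp_pos: [0.4347, -0.2885, 0.1025]
orientation: [0.723, 3.055, -0.0]
contact_force: [-0.6, 0.2, 7.0]
grip_width: 0.0348
```

send_rows:
  moves: [0, 0, -25, 0, 0, 0, -60, 0, 0, 0, -110, 0, 0, 0, -160, 0, 0, 0, -195, 0, 0, 0, -195, 0]

```text
clock: 4.82
tcp_pos: [0.435, -0.2889, 0.2991]
orientation: [0.722, 3.051, -0.0]
contact_force: [0.9, 0.2, -2.3]
grip_width: 0.0352
```

```bash
python3 - <<'E'
from h import *
from bench import r
o=r.get_obs();print(o["contact_force"])
plan(o,[(.4315,-.287,.29),(.50,-.04,.295),(.512,.261,.295)])
t=r.grab_frame("top");s=r.grab_frame("side")
a=np.hstack([t["img"][100:350,340:560],s["img"][60:310,270:490]])
cv2.imwrite("pics/p2.png",cv2.resize(a[:,:,::-1],None,fx=1.8,fy=1.8))
E
```

```text
[ 0.91381895  0.18493383 -2.34622843]
pos [ 0.435  -0.2889  0.2991] jaw deg 63.4 t 4.825 w 0.03519206010037912
(0.4315, -0.287, 0.29) [4.1 0.1 9.1]
(0.5, -0.04, 0.295) [ 53.5 251.6   4.1]
(0.512, 0.261, 0.295) [177.8 526.    3.7]
```

View pics/p2.png

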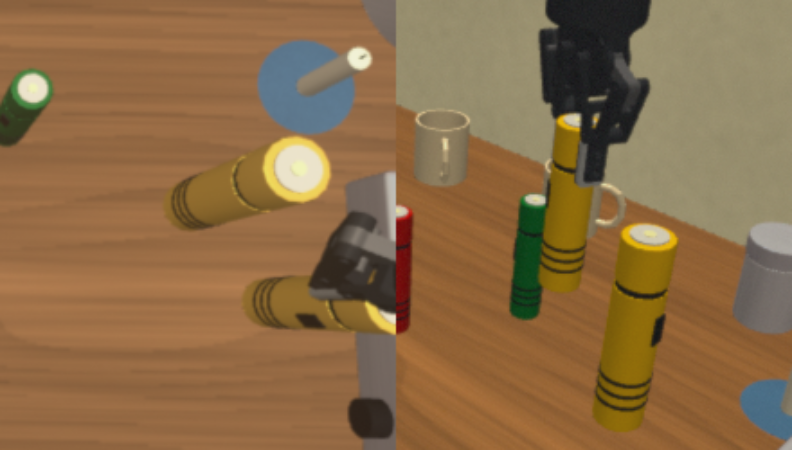

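Yellow is held upright and clear (width 35 mm, tail about 0.2 m up). Carrying it over to tube A at (0.512, 0.261).

send_rows:
  moves: [9, 42, 0, 0, 18, 84, 0, 0, 27, 126, 0, 0, 36, 168, 0, 0, 45, 210, 0, 0, 58, 252, 0, 0, 75, 297, 0, 0, 94, 342, 0, 0]

```text
clock: 5.92
tcp_pos: [0.5021, 0.061, 0.2943]
orientation: [-0.724, -3.054, 0.003]
contact_force: [0.9, -0.4, -1.5]
grip_width: 0.0349
```

send_rows:
  moves: [21, 45, 0, 0, 42, 90, 0, 0, 63, 136, 0, 0, 82, 182, 0, 0, 82, 182, 0, 0, 82, 182, 0, 0]

```text
clock: 6.68
tcp_pos: [0.5108, 0.2582, 0.2944]
orientation: [-0.723, -3.055, 0.005]
contact_force: [0.4, -0.2, -2.0]
grip_width: 0.0352
```

```bash
python3 - <<'E'
from h import *
from bench import r
o=r.get_obs();print(o["contact_force"])
plan(o,[(.512,.261,.295),(.512,.261,.108)])
t=r.grab_frame("top");s=r.grab_frame("side")
a=np.hstack([t["img"][130:380,50:270],s["img"][20:270,100:320]])
cv2.imwrite("pics/p3.png",cv2.resize(a[:,:,::-1],None,fx=1.8,fy=1.8))
z=.295-.102+.0
for p in[(.512,.261,z),(.512,.261,.15+z)]:print(proj(t,p)-[50,130],proj(s,p)-[100,20])
E
```

```text
[ 0.40274764 -0.17237802 -1.99822713]
pos [0.5108 0.2582 0.2944] jaw deg 63.4 t 6.675 w 0.035192127268094946
(0.512, 0.261, 0.295) [ 0.2  3.1 -0.6]
(0.512, 0.261, 0.108) [ -0.    3.7 186.4]
[[32.37198403 72.97874622]] [[89.12956165 88.14933997]]
[[-36.30816512  49.59126892]] [[84.85647029 21.43099688]]
```

View pics/p3.png

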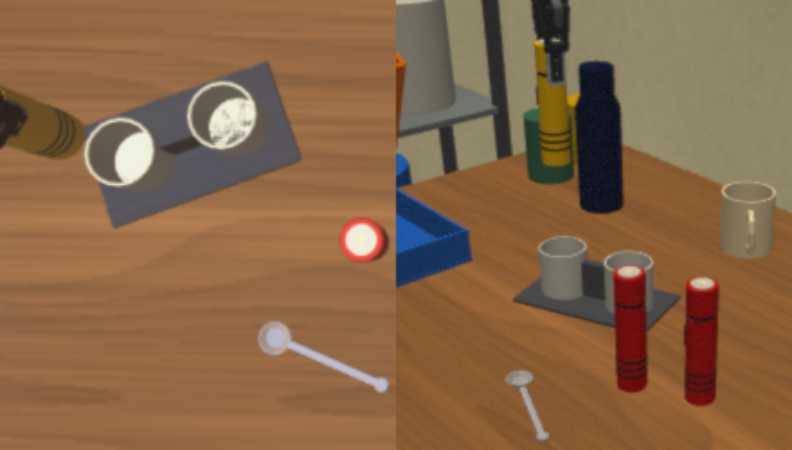

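Tail is centred over tube A to within about 3 mm (top px around (83,205), expected (82,203)). Lowering with a small correction.

send_rows:
  moves: [-1, 5, 35, 0, -1, 5, 75, 0, -1, 5, 105, 0, -1, 5, 105, 0, -1, 5, 105, 0]

```text
clock: 7.4
tcp_pos: [0.5155, 0.2629, 0.1926]
orientation: [0.725, 3.055, 0.002]
contact_force: [-0.4, -0.6, -2.0]
grip_width: 0.0348
```

```bash
python3 - <<'E'
from h import *
from bench import r
o=r.get_obs()
plan(o,[(.513,.262,.109)])
t=r.grab_frame("top");s=r.grab_frame("side")
a=np.hstack([t["img"][150:300,40:190],s["img"][80:230,120:270]])
cv2.imwrite("pics/p4.png",cv2.resize(a[:,:,::-1],None,fx=2.6,fy=2.6,interpolation=cv2.INTER_CUBIC))
E
```

```text
pos [0.5155 0.2629 0.1926] jaw deg 63.3 t 7.4 w 0.034831848277999664
(0.513, 0.262, 0.109) [ 1.9 -2.  83.6]
```

View pics/p4.png

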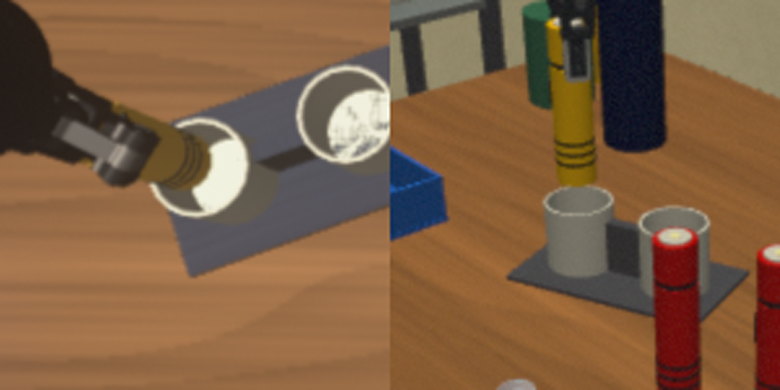

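The tail hangs right over tube A's mouth in both views. Continuing down.

send_rows:
  moves: [1, -1, 20, 0, 1, -1, 40, 0, 1, -1, 60, 0, 1, -1, 75, 0, 1, -1, 81, 0, 1, -1, 81, 0]

```text
clock: 8.25
tcp_pos: [0.5134, 0.2629, 0.1105]
orientation: [0.724, 3.057, 0.0]
contact_force: [0.9, 0.1, -1.3]
grip_width: 0.0353
```

send_rows:
  moves: [0, 0, 0, 0, 0, 0, 0, 0, 0, 0, 0, 0, 0, 0, 0, 0, 0, 0, 0, 0]
  hand: 0

```text
clock: 8.88
tcp_pos: [0.5132, 0.2629, 0.1103]
orientation: [0.724, 3.057, 0.0]
contact_force: [-0.3, -0.7, 0.6]
grip_width: 0.0854
```

send_rows:
  moves: [0, 0, -20, 0, 0, 0, -60, 0, 0, 0, -110, 0, 0, 0, -150, 0, 0, 0, -150, 0]

```text
clock: 9.5
tcp_pos: [0.5151, 0.2638, 0.2639]
orientation: [0.723, 3.053, 0.008]
contact_force: [-1.5, -0.2, -0.1]
grip_width: 0.0854
```

```bash
python3 - <<'E'
from h import *
from bench import r
o=r.get_obs()
R=np.array([.4745,-.042])
plan(o,[(.52,.10,.26),(*R,.26),(*R,.10)])
t=r.grab_frame("top");s=r.grab_frame("side")
print(proj(t,[(.512,.261,.156)]),proj(s,[(.512,.261,.156)]))
a=np.hstack([t["img"][130:280,40:190],s["img"][80:230,120:270]])
cv2.imwrite("pics/p5.png",cv2.resize(a[:,:,::-1],None,fx=2.6,fy=2.6,interpolation=cv2.INTER_CUBIC))
E
```

```text
pos [0.5151 0.2638 0.2639] jaw deg 63.4 t 9.5 w 0.08543041499176689
(0.52, 0.1, 0.26) [ -77.8 -144.2    3.3]
(np.float64(0.4745), np.float64(-0.042), 0.26) [-100.8 -291.5    2.5]
(np.float64(0.4745), np.float64(-0.042), 0.1) [-100.3 -292.5  162.5]
[[ 94.18021398 206.99977287]] [[190.10003165 123.30187133]]
```

View pics/p5.png

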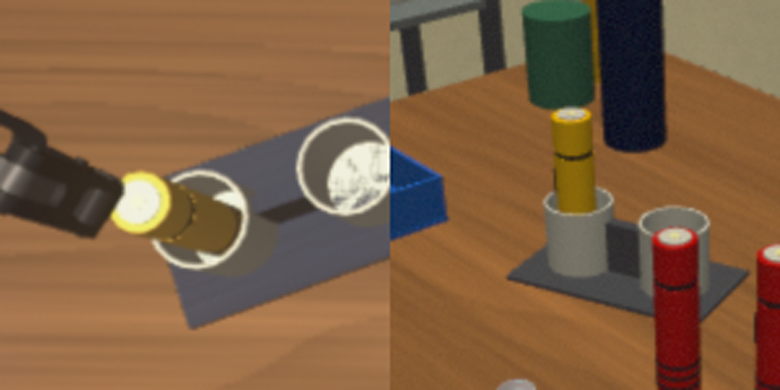

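Yellow is seated: lens at top px (94,208) against (94,207) predicted for z=0.156. On to the right-hand red, turning the jaws 34° so both fingers clear the other red.

send_rows:
  moves: [-26, -48, 0, 8, -52, -96, 0, 16, -78, -144, 0, 24, -86, -190, 0, 34, -94, -240, 0, 34, -101, -291, 0, 34, -101, -291, 40, 34, -101, -291, 60, 34]

```text
clock: 10.6
tcp_pos: [0.4709, -0.0433, 0.1976]
orientation: [-1.586, -2.708, 0.004]
contact_force: [-0.0, 0.5, 0.3]
grip_width: 0.0857
```

send_rows:
  moves: [0, 0, 0, 0, 0, 0, 0, 0]

```text
clock: 10.85
tcp_pos: [0.4732, -0.0426, 0.2004]
orientation: [-1.586, -2.712, 0.001]
contact_force: [-0.1, -0.8, 0.1]
grip_width: 0.0851
```

```bash
python3 - <<'E'
from h import *
from bench import r
o=r.get_obs()
plan(o,[(.4745,-.042,.101)])
R=Ro.from_rotvec(o["orientation"]).as_matrix()
t=r.grab_frame("top");s=r.grab_frame("side")
for h in(.043,-.043):
  p=o["tcp_pos"]+R[:,1]*h+[0,0,.012];print((proj(t,p)-[210,160])*2.2,(proj(s,p)-[180,90])*2.2+[396,0])
a=np.hstack([t["img"][160:340,210:390],s["img"][90:270,180:360]])
cv2.imwrite("pics/p6.png",cv2.resize(a[:,:,::-1],None,fx=2.2,fy=2.2,interpolation=cv2.INTER_CUBIC))
E
```

```text
pos [ 0.4732 -0.0426  0.2004] jaw deg 29.4 t 10.85 w 0.08511691297493827
(0.4745, -0.042, 0.101) [-0.2  1.5 99.4]
[[171.98602831  99.83962143]] [[607.35614481 107.20499117]]
[[241.4805109  226.30582831]] [[578.51886703 148.30863209]]
```

View pics/p6.png

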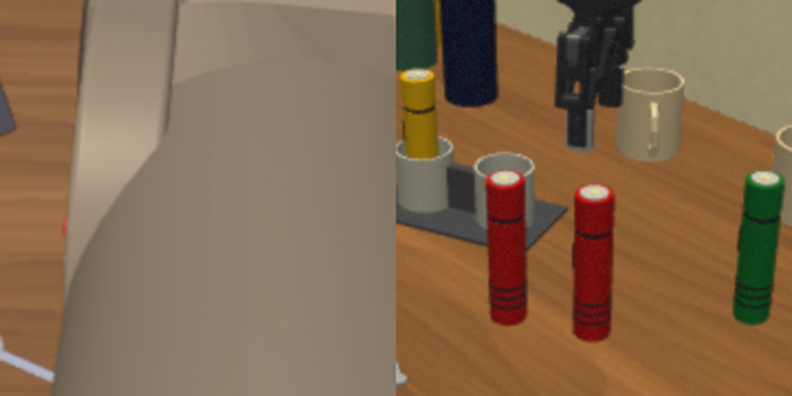

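The arm hides the top view, but in the side view the fingers straddle the right-hand red (side px about (263,157) and (276,139), as predicted). Gripping it.

send_rows:
  moves: [0, 1, 30, 0, 0, 1, 60, 0, 0, 1, 90, 0, 0, 1, 99, 0, 0, 1, 99, 0]

```text
clock: 11.58
tcp_pos: [0.4743, -0.0421, 0.1017]
orientation: [1.586, 2.712, 0.0]
contact_force: [-0.6, -0.6, 0.1]
grip_width: 0.0853
```

send_rows:
  moves: [0, 0, 0, 0, 0, 0, 0, 0, 0, 0, 0, 0, 0, 0, 0, 0, 0, 0, 0, 0, 0, 0, 0, 0]
  hand: 1

```text
clock: 12.32
tcp_pos: [0.4746, -0.042, 0.1021]
orientation: [1.585, 2.711, 0.002]
contact_force: [-0.7, -0.3, 5.6]
grip_width: 0.035
```

send_rows:
  moves: [0, 0, -25, 0, 0, 0, -60, 0, 0, 0, -110, 0, 0, 0, -160, 0, 0, 0, -195, 0, 0, 0, -195, 0]

```text
clock: 13.08
tcp_pos: [0.4753, -0.0421, 0.2988]
orientation: [1.584, 2.709, 0.006]
contact_force: [0.3, -0.9, -2.1]
grip_width: 0.035
```

```bash
python3 - <<'E'
from h import *
from bench import r
o=r.get_obs()
plan(o,[(.549,.169,.295)])
s=r.grab_frame("side")
cv2.imwrite("pics/p7.png",cv2.resize(s["img"][20:270,120:400,::-1],None,fx=2.2,fy=2.2,interpolation=cv2.INTER_CUBIC))
E
```

```text
pos [ 0.4753 -0.0421  0.2988] jaw deg 29.4 t 13.075 w 0.035038391972138566
(0.549, 0.169, 0.295) [147.9 167.7   4.5]
```

View pics/p7.png

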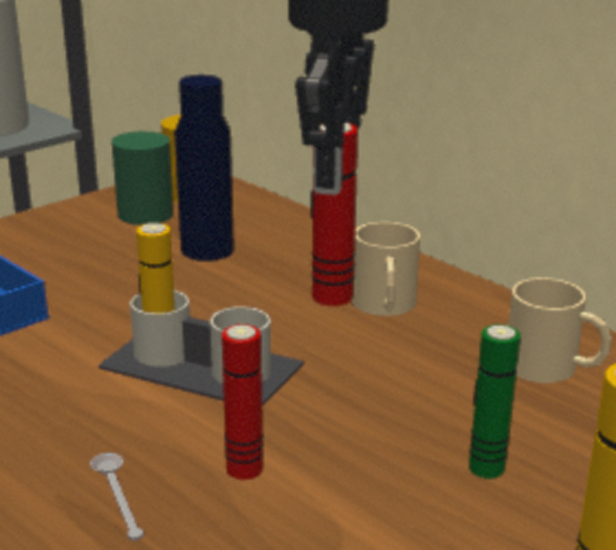

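Red is held and upright, and the other red is untouched at side px (230,235). Moving over tube B.

send_rows:
  moves: [28, 32, 0, 0, 58, 66, 0, 0, 88, 100, 0, 0, 118, 134, 0, 0, 148, 168, 0, 0, 148, 168, 0, 0, 148, 168, 50, 0, 148, 168, 100, 0]

```text
clock: 14.12
tcp_pos: [0.547, 0.1682, 0.1939]
orientation: [-1.586, -2.711, 0.002]
contact_force: [0.3, -0.3, -0.8]
grip_width: 0.0348
```

send_rows:
  moves: [0, 0, 2, 0, 0, 0, 2, 0]

```text
clock: 14.38
tcp_pos: [0.5482, 0.1688, 0.1951]
orientation: [1.587, 2.711, 0.0]
contact_force: [1.6, 0.3, -2.2]
grip_width: 0.035
```

```bash
python3 - <<'E'
from h import *
from bench import r
o=r.get_obs()
plan(o,[(.549,.169,.110)])
t=r.grab_frame("top");s=r.grab_frame("side")
p=np.array([.549,.169,o["tcp_pos"][2]-.102]);print((proj(t,p)-[90,120])*2.2,(proj(s,p)-[150,60])*2.2+[396,0])
a=np.hstack([t["img"][120:300,90:270],s["img"][60:240,150:330]])
cv2.imwrite("pics/p8.png",cv2.resize(a[:,:,::-1],None,fx=2.2,fy=2.2,interpolation=cv2.INTER_CUBIC))
E
```

```text
pos [0.5482 0.1688 0.1951] jaw deg 29.3 t 14.375 w 0.03497122431141132
(0.549, 0.169, 0.11) [-0.2  0.7 85.1]
[[175.25588529 156.72073204]] [[569.11081497 211.45665728]]
```

View pics/p8.png

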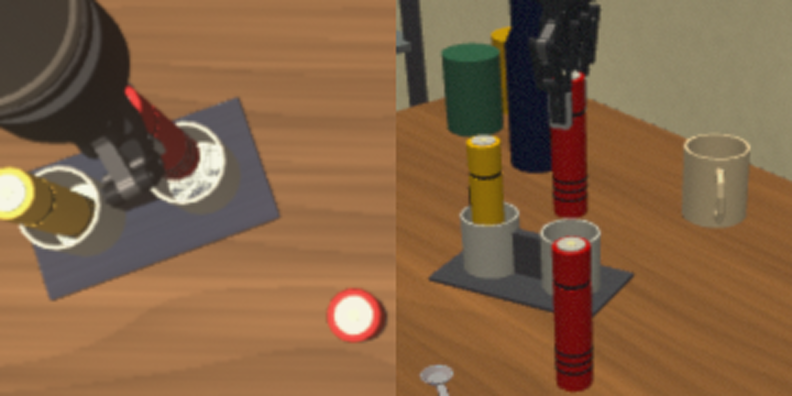

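The tail is within about 2 mm of tube B's axis in both views. Lowering.

send_rows:
  moves: [0, 1, 20, 0, 0, 1, 40, 0, 0, 1, 60, 0, 0, 1, 78, 0, 0, 1, 84, 0, 0, 1, 84, 0]

```text
clock: 15.22
tcp_pos: [0.5489, 0.1698, 0.1106]
orientation: [1.586, 2.712, 0.0]
contact_force: [-0.3, -0.4, -1.8]
grip_width: 0.0351
```

send_rows:
  moves: [0, 0, 0, 0, 0, 0, 0, 0, 0, 0, 0, 0, 0, 0, 0, 0, 0, 0, 0, 0]
  hand: 0

```text
clock: 15.85
tcp_pos: [0.5487, 0.1698, 0.1104]
orientation: [1.586, 2.712, 0.0]
contact_force: [-0.5, 0.4, -0.9]
grip_width: 0.0853
```

send_rows:
  moves: [0, 0, -20, 0, 0, 0, -60, 0, 0, 0, -110, 0, 0, 0, -160, 0, 0, 0, -190, 0, 0, 0, -190, 0, 0, 0, -190, 0]

```text
clock: 16.73
tcp_pos: [0.5481, 0.1697, 0.2994]
orientation: [-1.585, -2.711, 0.002]
contact_force: [-0.4, -0.0, -0.6]
grip_width: 0.0852
```

```bash
python3 - <<'E'
from h import *
from bench import r
o=r.get_obs()
plan(o,[]);print(np.abs(o["qvel"]).max(),o["contact_force"])
t=r.grab_frame("top");s=r.grab_frame("side")
p=[(.549,.169,.156),(.512,.261,.156)];print((proj(t,p)-[60,120])*2.2,(proj(s,p)-[150,60])*2.2+[396,0])
a=np.hstack([t["img"][120:300,60:240],s["img"][60:240,150:330]])
cv2.imwrite("pics/p9.png",cv2.resize(a[:,:,::-1],None,fx=2.2,fy=2.2,interpolation=cv2.INTER_CUBIC))
cv2.imwrite("pics/p10.png",s["img"][:,:,::-1])
E
```

```text
pos [0.5481 0.1697 0.2994] jaw deg 29.4 t 16.725 w 0.08521456509378075
0.01636010642426889 [-0.37653445 -0.03600483 -0.56534989]
[[216.87056457 139.1977612 ]
 [ 75.19647075 191.39950031]] [[567.76485055 156.0779244 ]
 [484.22006963 139.26411694]]
```

View pics/p9.png

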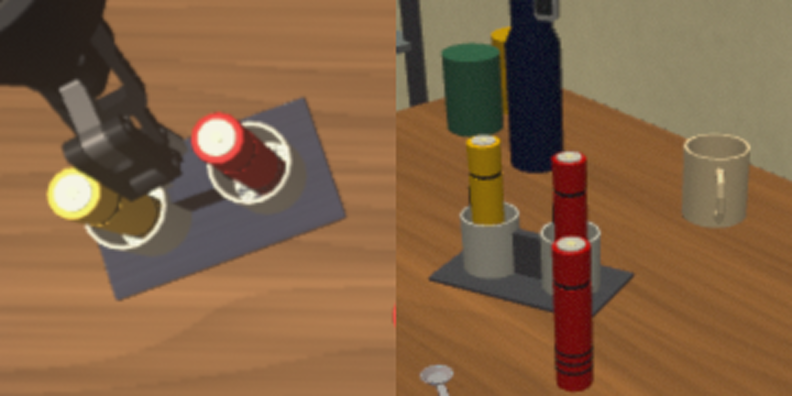

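View pics/p10.png

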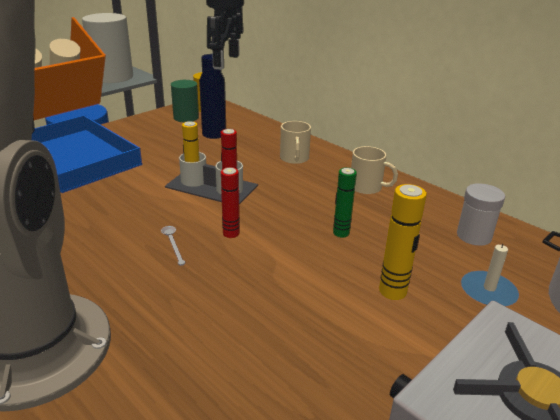

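Both lenses are where seated torches (z=0.156) should appear. In the crop, red is at (217,138) against (217,139) predicted, and yellow at (74,192) against (75,191). Green, the big yellow and the other red have not moved. Handing in.

```bash
python3 -c "
from bench import r
print(r.hand_in())"
```

```text
the job is handed in; nothing more can be done
None
```

Both pocket torches are in the holder, lens up and all the way down: the small yellow one in the left tube, then the right-hand red one in the right tube. I handed the job in at about 17 s on the robot's clock, against the 64 s limit.

- **Seating:** in the last pictures both lenses appear within about 1 px of where a fully seated torch (86 mm above the rim) should be, in both views.
- **Other things:** the green torch, the large yellow torch and the other red one are standing where they were.
- **Robot:** the gripper is open and raised to a TCP height of 0.30 m. The wrist force readings at the end of each move never passed about 7 N.
- **Checks:** none failed. The arm hid the top view while I went for the red torch, so I checked that approach in the side view only.

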